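# Switch off the location power block and snap the cap onto its output

## Robot

A 7-joint arm with a two-finger parallel gripper is mounted at the origin on the work surface. World frame = base frame: x ahead of the robot, y to its left, z up, the work surface at z = 0. Lengths are in m, angles in rad, forces in N, time in s.
With the tool pointing down it reaches from about 0.425 to 0.925 m from the base axis. Payload 6.8 kg.
Tool frame: the origin (TCP) lies midway between the tips of the shut fingers; the grasp point (between the pads) lies 19 mm behind it; y points along the fingers, z is the direction in which the jaws open and shut, and the axes are right-handed (so a half turn about y gives the same grasp; the last joint's range is limited). The gripper opens to 85 mm and grips with 20 to 120 N. Pads are 22 mm wide; open, the fingers measure 114 mm over their backs; the gripper's body (76 mm by 85 mm) begins 54 mm behind the grasp point. The pads swing forward as they close: fully open they stand 13 mm farther back than shut.
Start: joints at [1.175, 0.477, 0.022, 1.555, -0.011, 1.109, -0.083], TCP at [0.192, -0.647, 0.231] pointing down, gripper open.
Joint ranges: [-2.96, 2.96], [-0.34, 2.1], [-1.41, 1.46], [0.24, 2.44], [-1.37, 4.51], [0.17, 1.92], [-2.96, 2.96]. Speed limits (rad/s): [2.39, 2.39, 3.14, 3.14, 3.14, 3.14, 3.14].

## Interface

Orientations are given as a unit quaternion [w, x, y, z].
In Python, from station import bot gives the robot as it stands. The module is installed in compiled form; this text tells all that it offers.
- The arm moves only by the shell command python3 -m crank 'ROWS' [FORCE]. ROWS is JSON, a list of rows, each an object with "linear": the shift along the tool's x, y, z in m, a list of three; "dr": the turn, a rotation vector about the tool's x, y, z in degrees, a list of three; "hand": the gripper command: -1 is shut, 1 is fully open, values between are in proportion. A call has 1 to 10 rows; each row is the pose to reach, as a shift and turn from the pose commanded when the call began, along the tool's axes at that moment; what a row does not reach only later rows make up. A row lasts 1/12 s, in which the tool goes at most 41.7 mm and 7.16 degrees, less where a joint would pass 70% of its speed; a pose out of reach is approached as far as the arm can. A call with a gripper value outside its range is refused whole. The fingers move at their own pace and stop on an object; FORCE is the grip in N (left out, the last holds). Time passes only in rows, so rows that repeat a pose let the fingers close. It gives the time, the measured TCP pose, the force and the opening at its end, in the units of the state.
- bot.get_obs(): the state, without advancing time (a new reading comes with each control period).
- bot.read_camera(name): name is "side" or "top"; returns the picture (420x560x3 uint8, blue, green, red); there is no depth.
- bot.camera_params(name): a dict with "K" (3x3 intrinsics, pixels), "k1" (the pictures are not rectified: a ray, as slopes to the right and down, at radius r is drawn at 1 + k1 r^2 times it, then the intrinsics apply), "R" (3x3) and "t" (3): a world point X has camera coordinates R X + t. Camera axes: x right, y down, z forward; pixel columns grow to the right and rows downward; lengths in m; the calibration is good to about 2 mm. A picture is of the moment at which its call begins. camera_params takes no time and is no camera call.
- bot.hand_in(): hands the job in, once; it reports no verdict.
Trained networks look in the newest picture that a camera, given by its name, has taken for a name from the list of things; names that differ only in an ending like _2 or _b are one class to them, and where a whole thing is asked for, a point or a joint stands for the part that bears it (a point fixed in the world has none). Each returns a list of dicts, best first, with "score" (0 to 1); they miss things now and then, are a little off and sometimes report something else, mostly with a low value. They report only what shows in the picture. A call takes as long as a camera call. They do not tell look-alikes from the thing itself.
- bot.search_frame(camera, target): "extent" ([left, top, right, bottom] in pixels, round what is visible of it).
- bot.cut_out(camera, target): "pixels" (420x560 bool, what is visible of it) and "extent" ([left, top, right, bottom] in pixels, round what is visible of it).
- bot.place_of(camera, target): "xy" ([column, row] in pixels: a listed point, or the origin of a listed thing).
The state is a dict: "t": time; "q": joint angles; "joint_vel": joint speeds; "joint_torque": joint torques, N m; "eef_pos": TCP position; "tool_rot": TCP orientation; "contact_force": force on the tool from outside, world axes, zero at the start; "torque": the same for the moment, N m; "gripper_width": opening from 0.0 (shut) to 1.0 (fully open).
Only numpy, scipy, OpenCV 4.12 (cv2) and the standard library are available. Lean on these libraries where they do the work, as an engineer would, in place of code of your own. Each camera call takes 0.05 s, during which the arm holds its last target. There are 200 camera calls.

## Task

Flip the red toggle on the power block over to off, towards the block's vented front, and only then push the orange snap cap straight down onto the brass output stud until it clicks home. Keep pressing it down firmly on the blue seal after the click and finish like that: the program ends while the robot is still holding the cap pressed down, not let go. Leave the lens and the grey battery where they are.

Things in the scene. Friction and masses are not known exactly. Their poses are not given: they have to be found in the camera images.
- block_top (a point): Centre of the top panel of the power block, a black and grey box fixed to the table, 150 x 230 x 90 mm (x, y, z of its own frame), 90 mm above the table; axes: x to the back (away from the vented front), y to the toggle, z up. The toggle stands 65 mm to +y, the output stud 65 mm to -y, a flat display (2 mm) between them
- toggle_pivot (a point): Hinge of the toggle, 6 mm above the block's top panel; the hinge axis is the block's y; axes as those of block_top
- toggle_tip (a point): Centre of the toggle's red ball, 18 mm across, 42 mm from the hinge, on a steel stem 9 mm thick
- toggle (a joint): Angle of the toggle from upright, rad: ON is +0.5 (leans to the block's back, +x, where it starts), OFF is -0.5 (leans to the vented front, -x). Top-heavy: about 2 N at the ball pushes it over, and past upright it drops onto the other stop by itself
- port (a point): Axis of the brass stud at the top of the free blue seal, 12 mm above the panel; axes of block_top. Stud 27 mm across, 18 mm tall above here, its last 5 mm tapered to 17; four sprung balls 10.5 mm above here bulge to 35 mm. The cap (its origin's height above here) meets the balls at 13 mm, needs about 10 N; clicks past at 7 mm, where it is drawn in; at 0 it is home, its rim on the seal
- seal (a joint): How far the blue seal ring (47 mm across) is pressed down, m: 0 free, up to 0.003. Its spring takes 4 N per mm, so 2 mm is 8 N; beyond 3 mm it is a rigid stop. It springs back when one stops pressing
- cap: Orange snap cap, 50 g, standing mouth down on the table; origin at the centre of its open lower rim, z up. Skirt 44 mm across, 26 mm high; on it a round grip boss 34 mm across, 26 to 50 mm above the rim; a flat shoulder 5 mm wide where they meet. Mouth 30 mm across at the rib inside, 36 above it, 22 mm deep. Grip the boss from above, any yaw
- lens: Black camera lens standing on the table, 68 mm across, 66 mm high; origin under its centre. Not to be moved
- battery: Grey battery lying flat, 42 x 72 x 26 mm; origin under its centre, y along its length. Not to be moved
There are look-alikes about, which are no part of the job. Of the things like the cap, leave any that is green or purple; of the rest the smaller one is meant.

How it is judged:
By the outcome, as a careful person would: the job done as asked, in the order asked, and still so for the second after the job is handed in, while the arm keeps its last pose, push and grip.
It also fails if it takes over 59 s, if anything falls off the work surface, if the arm or the gripper's body presses on something with over 40 N, if the wrist force passes 120 N, or if a joint passes its speed limit or range.

## Working session

There is one attempt and no reset: what is moved stays moved. The work goes in short steps, Python scripts to look and compute and a shell command to move; the robot and the scene stay as the last step left them, time stands still between calls to the robot, and variables do not carry over. Pictures are saved under pics/ and viewed, about 8 in all and at most 12, crops included, and the job is handed in when it is done.

```bash
mkdir -p pics; python3 - <<'E'
from station import bot
import cv2
for c in("side","top"):
    im=bot.read_camera(c); cv2.imwrite(f"pics/{c}0.png",im)
    p=bot.camera_params(c); print(c,p)
    for n in("cap","lens","battery","toggle","block_top"):
        try: print(n,[(d['score'],d['extent']) for d in bot.search_frame(c,n)])
        except Exception as e: print(n,e)
    for n in("cap","block_top","toggle_pivot","toggle_tip","port","lens","battery"):
        print(n,[(round(d['score'],2),d['xy']) for d in bot.place_of(c,n)])
o=bot.get_obs();print(o)
E
```

```text
side {'K': array([[387.1066144 ,   0.        , 277.93430755],
       [  0.        , 387.1066144 , 212.84734456],
       [  0.        ,   0.        ,   1.        ]]), 'k1': 0.033746569101949155, 'R': array([[ 0.99838318, -0.05617278, -0.00869691],
       [-0.04925382, -0.77854284, -0.62565575],
       [ 0.02837391,  0.62507253, -0.7800508 ]]), 't': array([-0.53061602,  0.04603004,  0.90545954])}
cap [(0.89, [320.4, 359.5, 354.9, 401.6]), (0.82, [317.8, 312.0, 343.3, 341.9]), (0.65, [348.5, 281.5, 371.0, 310.9]), (0.6, [294.5, 254.4, 326.0, 292.3])]
lens []
battery [(0.7, [246.1, 271.2, 269.8, 309.6]), (0.3, [207.4, 342.6, 254.3, 391.8])]
toggle []
block_top [(0.8, [241.9, 115.9, 341.7, 212.6])]
cap [(0.86, [357.1, 300.4]), (0.81, [309.3, 277.0]), (0.72, [336.6, 384.1]), (0.56, [327.4, 332.0])]
block_top [(0.64, [291.0, 148.2])]
toggle_pivot [(0.6, [273.5, 132.4])]
toggle_tip [(0.67, [282.6, 115.7])]
port [(0.56, [303.1, 161.6]), (0.2, [233.0, 374.4])]
lens [(0.77, [231.5, 374.7]), (0.28, [305.8, 162.0])]
battery []
top {'K': array([[420.9743366 ,   0.        , 283.41695078],
       [ 
[... 985 characters left out ...]
': array([ 1.17489982,  0.47700557,  0.02239175,  1.55541593, -0.01150845,
        1.10933838, -0.08312898]), 'joint_vel': array([-9.54884424e-05, -2.72525691e-04, -1.00684363e-03, -1.21816560e-04,
        9.30061068e-04, -9.71499800e-04,  2.64125565e-04]), 'joint_torque': array([ 1.06948926e-03, -5.96325052e+01,  1.60719406e+00, -2.81538516e+01,
        1.25659441e-02,  1.58985746e-03,  3.71586520e-05]), 'eef_pos': array([ 0.19160244, -0.64722973,  0.23129727]), 'tool_rot': array([ 0.10138971, -0.1013789 ,  0.69981613, -0.69978556]), 'contact_force': array([ 0.29645619,  0.51433131, -0.01274836]), 'torque': array([-0.01201327,  0.00230888, -0.01521165]), 'gripper_width': 0.9976535951445874}
```

```bash
python3 - <<'E'
import cv2,numpy as np
s=cv2.imread("pics/side0.png");t=cv2.imread("pics/top0.png")
a=cv2.resize(s[105:405,200:400],None,fx=2,fy=2,interpolation=3)
b=cv2.resize(t[130:280,145:435],None,fx=1.37,fy=2*1.37/2,interpolation=3)
b=cv2.resize(t[130:280,310:435],None,fx=3,fy=3,interpolation=3)
c=cv2.resize(t[135:255,145:275],None,fx=3,fy=3,interpolation=3)[:150*1]
cv2.imwrite("pics/a.png",np.hstack([a,np.vstack([b,np.zeros((150,375,3),np.uint8)])]))
cv2.imwrite("pics/c.png",cv2.resize(t[135:255,145:275],None,fx=4,fy=4,interpolation=3))
E
```

```text
(no output)
```

View pics/a.png

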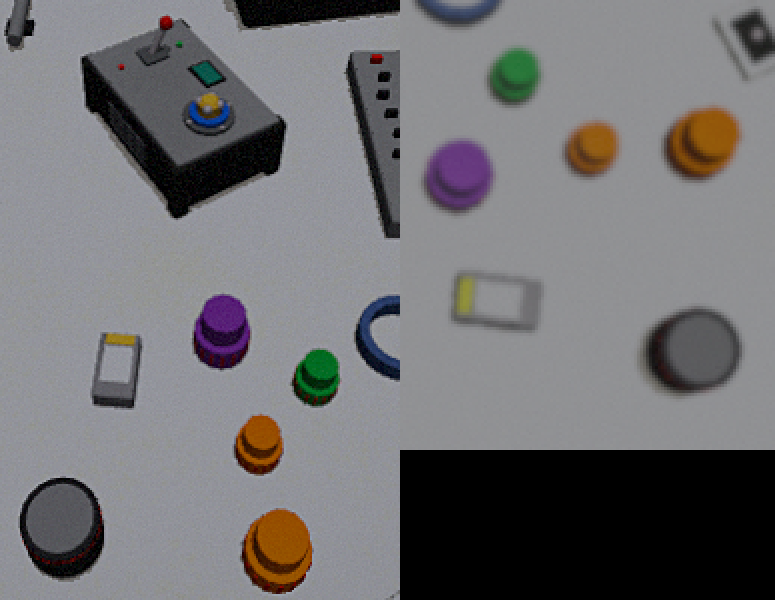

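View pics/c.png

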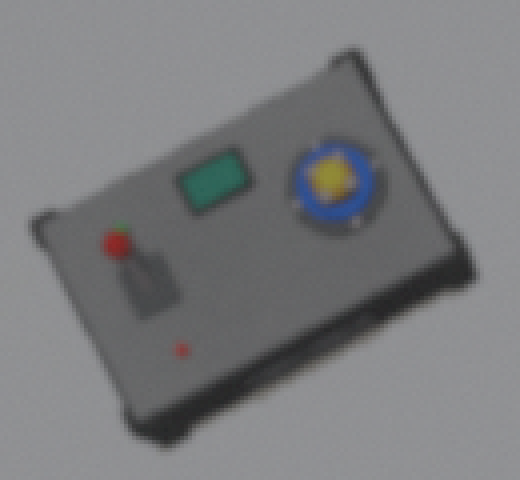

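Candidates: small orange, top (370,181) / side (330,327); large orange, top (408,173) / side (337,384); green, top (349,152); purple, top (331,188). The small orange is the one meant (not green or purple, and smaller than the other orange); the crop confirms it.

```bash
cat > h.py <<'E'
import numpy as np,cv2
from scipy.optimize import least_squares
from scipy.spatial.transform import Rotation as Rn
from station import bot
P={c:bot.camera_params(c) for c in("side","top")}
def proj(c,X):
    p=P[c]; v=p["R"]@np.asarray(X,float)+p["t"]; s=v[:2]/v[2]; s=s*(1+p["k1"]*(s@s))
    return p["K"][:2,:2]@s+p["K"][:2,2]
def fitpt(obs,z=None):
    "obs {cam:xy}"
    f=lambda v:np.concatenate([proj(c,[v[0],v[1],v[2] if z is None else z])-xy for c,xy in obs.items()])
    r=least_squares(f,[.5,-.3,.05] if z is None else [.5,-.3]); return r.x,r.fun
def blk(v,p):
    c,s=np.cos(v[2]),np.sin(v[2]); return np.array([v[0]+c*p[0]-s*p[1],v[1]+s*p[0]+c*p[1],.09+p[2]])
def tool():
    o=bot.get_obs(); q=o["tool_rot"]; return o,Rn.from_quat(np.r_[q[1:],q[0]])
E
python3 - <<'E'
from h import *
L={"top":{"t":[205.6,191.9],"p":[181.7,205.4],"r":[172.1,195.8],"o":[226.4,183.1]},
"side":{"t":[291,148.2],"p":[273.5,132.4],"r":[282.6,115.7],"o":[303.1,161.6]}}
pt={"t":[0,0,0],"p":[0,.065,.006],"r":[.042*np.sin(.5),.065,.006+.042*np.cos(.5)],"o":[0,-.065,.012]}
f=lambda v:np.concatenate([proj(c,blk(v,pt[k]))-L[c][k] for c in L for k in pt])
r=min((least_squares(f,[.4,.2,a]) for a in range(-3,4)),key=lambda r:r.cost);print(r.x,np.round(r.fun.reshape(-1,2),1))
for k in pt: print(k,fitpt({c:np.array(L[c][k]) for c in L}),blk(r.x,pt[k]))
for n,a,b in(("cap",[370.4,181.7],[327.4,332.0]),("big",[407.7,173.6],[336.6,384.1]),("green",[347,158.2],[357.1,300.4]),("purp",[332.1,188.8],[309.3,277]),("lens",[400.9,247.5],[231.5,374.7]),("batt",[341.5,231],[257.5,293])):
    print(n,fitpt({"top":np.array(a),"side":np.array(b)},0),fitpt({"top":np.array(a),"side":np.array(b)})[0])
o,R=tool();print(R.as_matrix().round(3))
E
```

```text
[0.5675264  0.15476399 0.46598374] [[-0.5  2.1]
 [-0.8  0.3]
 [ 1.2 -0.2]
 [ 1.5 -2.4]
 [-2.2 -0.2]
 [ 2.1 -1.2]
 [-0.1  0.9]
 [ 0.1 -1.3]]
t (array([0.57279204, 0.15351898, 0.09004103]), array([-0.00630298, -0.044055  , -0.04235106,  0.01255993])) [0.5675264  0.15476399 0.09      ]
p (array([0.53612196, 0.21038172, 0.09537471]), array([ 0.20066065,  1.2548429 ,  1.25922613, -0.37191511])) [0.53832177 0.21283369 0.096     ]
r (array([0.55631936, 0.22464799, 0.13331894]), array([-0.02822733, -0.1975832 , -0.19963217,  0.05912026])) [0.55631076 0.22188078 0.13285847]
o (array([0.59551692, 0.10217736, 0.09195252]), array([-0.12131897, -0.91958322, -0.85135892,  0.25329178])) [0.59673102 0.09669429 0.102     ]
cap (array([ 0.61150647, -0.27325986]), array([ 1.42080422, -0.35646682, -0.25379693, -1.01730602])) [ 0.61309418 -0.27137225 -0.0100968 ]
big (array([ 0.6196453 , -0.36995794]), array([-0.32955796,  4.16713734,  2.66715978, -0.1558908 ])) [ 0.61852433 -0.37074246  0.00680688]
green (array([ 0.67974663, -0.21194155]), array([ 0.82353728, -1.06655191, -0.77965853, -0.5316563 ])) [ 0.68128964 -0.21038736 -0.00666897]
purp (array([ 0.59083181, -0.15922497]), array([-2.56150987,  0.92057156,  0.76610643,  2.22316349])) [ 0.58817057 -0.16427149  0.01906263]
lens (array([ 0.42979686, -0.342518  ]), array([ 0.74484543,  1.28045643,  0.88285974, -0.44753285])) [ 0.42971366 -0.34227119 -0.00192911]
batt (array([ 0.4791276 , -0.18548809]), array([-0.45192576,  0.2869494 ,  0.23404472,  0.39099093])) [ 0.47904895 -0.18634975  0.00358612]
[[-0.959  0.     0.284]
 [-0.284  0.    -0.959]
 [-0.    -1.    -0.   ]]
```

```bash
cat >> h.py <<'E'
def hullmask(c,cyls,xy,S=8):
    m=np.zeros((420*S//4,1),np.uint8)
    polys=[]
    for r,z0,z1 in cyls:
        a=np.linspace(0,2*np.pi,48,endpoint=False)
        pts=np.array([proj(c,[xy[0]+r*np.cos(t),xy[1]+r*np.sin(t),z]) for z in(z0,z1) for t in a],np.float32)
        polys.append(cv2.convexHull(pts)[:,0])
    return polys
def modcent(c,cyls,xy,S=16):
    polys=hullmask(c,cyls,xy); lo=np.min([p.min(0) for p in polys],0)-2; hi=np.max([p.max(0) for p in polys],0)+2
    w,h=((hi-lo)*S).astype(int); m=np.zeros((h,w),np.uint8)
    for p in polys: cv2.fillPoly(m,[np.round((p-lo)*S).astype(np.int32)],1)
    M=cv2.moments(m,True); return np.array([M["m10"],M["m01"]])/M["m00"]/S+lo,M["m00"]/S/S
def blob(im,lo,hi,near,rad):
    hsv=cv2.cvtColor(im,cv2.COLOR_BGR2HSV); m=cv2.inRange(hsv,lo,hi)
    if lo[0]<1: m|=cv2.inRange(hsv,(172,lo[1],lo[2]),(180,255,255))
    k=np.zeros_like(m); cv2.circle(k,tuple(int(v) for v in near),rad,255,-1); m&=k
    M=cv2.moments(m,True); return np.array([M["m10"],M["m01"]])/max(M["m00"],1),M["m00"]
def fitcyl(cents,cyls,x0):
    f=lambda v:np.concatenate([modcent(c,cyls,v)[0]-xy for c,xy in cents.items()])
    r=least_squares(f,x0,diff_step=2e-3); return r.x,r.fun.round(2)
CAP=lambda z:[(.022,z,z+.026),(.017,z+.026,z+.05)]
PORT=[(.0235,.098,.102),(.0135,.102,.115),(.0085,.115,.120)]
E
python3 - <<'E'
from h import *
I={c:cv2.imread(f"pics/{c}0.png") for c in P}
B={c:blob(I[c],(4,110,40),(22,255,255),n,22) for c,n in(("side",(330,327)),("top",(372,181)))}
print(B,[modcent(c,CAP(0),(.611,-.273))for c in P]); print(fitcyl({c:B[c][0] for c in B},CAP(0),[.611,-.273]))
B={}
for c,n in(("side",(304,161)),("top",(228,181))):
    b=blob(I[c],(100,90,40),(125,255,255),n,20);y=blob(I[c],(15,70,60),(35,255,255),n,12)
    B[c]=((b[0]*b[1]+y[0]*y[1])/(b[1]+y[1]),b[1]+y[1]); print(c,b,y)
print(B,[modcent(c,PORT,(.596,.098))for c in P]);print(fitcyl({c:B[c][0] for c in B},PORT,[.596,.098]))
B={c:blob(I[c],(0,110,50),(8,255,255),n,8) for c,n in(("side",(283,116)),("top",(174,196)))}
print(B,fitpt({c:B[c][0] for c in B}))
E
```

```text
{'side': (array([329.23151751, 326.59143969]), 514.0), 'top': (array([373.69302326, 178.90232558]), 215.0)} [(array([327.78655266, 327.10393907]), 585.0078125), (array([372.96568695, 180.04708925]), 271.84375)]
(array([ 0.61382247, -0.27316143]), array([ 0.07,  0.51, -0.72,  0.1 ]))
side (array([303.74626866, 162.92537313]), 134.0) (array([304.50632911, 156.56962025]), 79.0)
top (array([228.86931818, 181.17045455]), 176.0) (array([227.53947368, 179.13157895]), 76.0)
{'side': (array([304.02816901, 160.56807512]), 213.0), 'top': (array([228.46825397, 180.55555556]), 252.0)} [(array([302.78759388, 160.36659635]), 257.97265625), (array([227.48241891, 181.22075289]), 292.078125)]
(array([0.59821946, 0.09614402]), array([-0.21,  0.31, -0.22, -0.24]))
{'side': (array([282.45714286, 115.77142857]), 35.0), 'top': (array([173.61290323, 195.70967742]), 31.0)} (array([0.55572287, 0.22006624, 0.13662595]), array([-0.18065894,  0.05349957, -0.02562038, -0.17916106]))
```

```bash
python3 -m crank '[{"linear":[-0.456,0,-0.279],"dr":[0,-10.2,0],"hand":-1},{"linear":[-0.456,0,-0.279],"dr":[0,-10.2,0],"hand":-1},{"linear":[-0.456,0,-0.279],"dr":[0,-10.2,0],"hand":-1},{"linear":[-0.456,0,-0.279],"dr":[0,-10.2,0],"hand":-1},{"linear":[-0.456,0,-0.279],"dr":[0,-10.2,0],"hand":-1},{"linear":[-0.456,0,-0.279],"dr":[0,-10.2,0],"hand":-1},{"linear":[-0.456,0,-0.279],"dr":[0,-10.2,0],"hand":-1},{"linear":[-0.456,0,-0.279],"dr":[0,-10.2,0],"hand":-1},{"linear":[-0.456,0,-0.279],"dr":[0,-10.2,0],"hand":-1},{"linear":[-0.456,0,-0.279],"dr":[0,-10.2,0],"hand":-1}]'; cat > go.py <<'E'
import sys
from h import *
o,R=tool(); T=np.array([float(v) for v in sys.argv[1:4]])
print(o["t"],"pos",o["eef_pos"].round(4),"shift",R.inv().apply(T-o["eef_pos"]).round(4),"F",o["contact_force"].round(1),"w",round(o["gripper_width"],3)); M=R.as_matrix()
print("yaw of x,z",np.degrees(np.arctan2(M[1,0],M[0,0])).round(2),np.degrees(np.arctan2(M[1,2],M[0,2])).round(2),"ty",M[:,1].round(4),"q7",o["q"][6].round(2))
E
python3 go.py .598 .2414 .18
```

```text
t: 2.13
eef_pos: [0.4718, -0.3363, 0.2317]
tool_rot: [-0.163, 0.163, -0.688, 0.688]
contact_force: [1.0, -1.1, 0.1]
gripper_width: -0.002
2.1333 pos [ 0.4718 -0.3363  0.2317] shift [-0.3721  0.0514 -0.4596] F [ 1.  -1.1  0.1] w -0.002
yaw of x,z -153.33 -63.33 ty [ 5.e-04 -5.e-04 -1.e+00] q7 -0.65
```

```bash
python3 -m crank '[{"linear":[-0.372,0.0,-0.46],"dr":[0,0,0],"hand":-1},{"linear":[-0.372,0.0,-0.46],"dr":[0,0,0],"hand":-1},{"linear":[-0.372,0.0,-0.46],"dr":[0,0,0],"hand":-1},{"linear":[-0.372,0.0,-0.46],"dr":[0,0,0],"hand":-1},{"linear":[-0.372,0.0,-0.46],"dr":[0,0,0],"hand":-1},{"linear":[-0.372,0.0,-0.46],"dr":[0,0,0],"hand":-1},{"linear":[-0.372,0.0,-0.46],"dr":[0,0,0],"hand":-1},{"linear":[-0.372,0.0,-0.46],"dr":[0,0,0],"hand":-1},{"linear":[-0.372,0.0,-0.46],"dr":[0,0,0],"hand":-1},{"linear":[-0.372,0.0,-0.46],"dr":[0,0,0],"hand":-1}]'; python3 go.py .598 .2414 .22
```

```text
t: 2.97
eef_pos: [0.5594, 0.0712, 0.2317]
tool_rot: [-0.163, 0.163, -0.688, 0.688]
contact_force: [1.3, -0.2, 1.0]
gripper_width: -0.0
2.9667 pos [0.5594 0.0712 0.2317] shift [-0.1109  0.0117 -0.1348] F [ 1.3 -0.2  1. ] w -0.0
yaw of x,z -153.33 -63.33 ty [ 7.e-04 -2.e-04 -1.e+00] q7 -1.47
```

```bash
python3 -m crank '[{"linear":[-0.11,0.01,-0.135],"dr":[0,0,0],"hand":-1},{"linear":[-0.11,0.01,-0.135],"dr":[0,0,0],"hand":-1},{"linear":[-0.11,0.01,-0.135],"dr":[0,0,0],"hand":-1},{"linear":[-0.11,0.01,-0.135],"dr":[0,0,0],"hand":-1},{"linear":[-0.11,0.01,-0.135],"dr":[0,0,0],"hand":-1},{"linear":[-0.11,0.01,-0.135],"dr":[0,0,0],"hand":-1},{"linear":[-0.11,0.01,-0.135],"dr":[0,0,0],"hand":-1}]'; python3 go.py .598 .2414 .122
```

```text
t: 3.55
eef_pos: [0.5967, 0.2393, 0.2209]
tool_rot: [-0.163, 0.164, -0.688, 0.688]
contact_force: [0.3, 0.0, -0.6]
gripper_width: -0.002
3.55 pos [0.5967 0.2393 0.2209] shift [-0.0022  0.0989 -0.0014] F [ 0.3  0.  -0.6] w -0.002
yaw of x,z -153.25 -63.25 ty [-6.e-04 -7.e-04 -1.e+00] q7 -1.75
```

```bash
python3 -m crank '[{"linear":[-0.002,0.04,-0.001],"dr":[0,0,0],"hand":-1},{"linear":[-0.002,0.075,-0.001],"dr":[0,0,0],"hand":-1},{"linear":[-0.002,0.098,-0.001],"dr":[0,0,0],"hand":-1},{"linear":[-0.002,0.098,-0.001],"dr":[0,0,0],"hand":-1}]' && python3 -m crank '[{"linear":[0.01,0,0],"dr":[0,0,0],"hand":-1},{"linear":[0.02,0,0],"dr":[0,0,0],"hand":-1},{"linear":[0.028,0,0],"dr":[0,0,0],"hand":-1},{"linear":[0.034,0,0],"dr":[0,0,0],"hand":-1},{"linear":[0.041,0,0],"dr":[0,0,0],"hand":-1},{"linear":[0.048,0,0],"dr":[0,0,0],"hand":-1},{"linear":[0.055,0,0],"dr":[0,0,0],"hand":-1},{"linear":[0.062,0,0],"dr":[0,0,0],"hand":-1},{"linear":[0.064,0,0],"dr":[0,0,0],"hand":-1},{"linear":[0.064,0,0],"dr":[0,0,0],"hand":-1}]'; python3 go.py .598 .2414 .122
```

```text
t: 3.88
eef_pos: [0.5955, 0.2362, 0.1181]
tool_rot: [-0.159, 0.165, -0.687, 0.69]
contact_force: [-0.3, -1.1, 0.5]
gripper_width: -0.001
t: 4.72
eef_pos: [0.54, 0.2117, 0.123]
tool_rot: [-0.163, 0.164, -0.688, 0.688]
contact_force: [0.6, 0.0, 0.1]
gripper_width: -0.001
4.7167 pos [0.54   0.2117 0.123 ] shift [-0.0651  0.0009 -0.0005] F [0.6 0.  0.1] w -0.001
yaw of x,z -153.31 -63.31 ty [-1.3e-03 -9.0e-04 -1.0e+00] q7 -1.8
```

Swept through; now lift clear and look while heading away.

```bash
python3 -m crank '[{"linear":[-0.01,-0.04,0],"dr":[0,0,0],"hand":-1},{"linear":[-0.01,-0.08,0],"dr":[0,0,0],"hand":-1},{"linear":[-0.01,-0.11,0],"dr":[0,0,0],"hand":-1},{"linear":[-0.01,-0.11,0.04],"dr":[0,0,0],"hand":0.3},{"linear":[-0.01,-0.11,0.08],"dr":[0,0,0],"hand":0.3},{"linear":[-0.01,-0.11,0.12],"dr":[0,0,0],"hand":0.3},{"linear":[-0.01,-0.11,0.16],"dr":[0,0,0],"hand":0.3},{"linear":[-0.01,-0.11,0.2],"dr":[0,0,0],"hand":0.3},{"linear":[-0.01,-0.11,0.24],"dr":[0,0,0],"hand":0.3},{"linear":[-0.01,-0.11,0.28],"dr":[0,0,0],"hand":0.3}]'; python3 go.py .6138 -.273 .2; python3 - <<'E'
from h import *
I={c:bot.read_camera(c) for c in P}
B={}
for c in P:
    n=proj(c,[.52,.202,.133]); B[c]=blob(I[c],(0,110,50),(8,255,255),n,9)
    print(c,n,B[c])
print(fitpt({c:B[c][0] for c in B}))
cv2.imwrite("pics/tog.png",np.hstack([cv2.resize(I[c][y:y+120,x:x+130],None,fx=3,fy=3,interpolation=3) for c,x,y in(("side",225,95),("top",145,135))]))
B={c:blob(I[c],(4,110,40),(22,255,255),n,22) for c,n in(("side",(330,327)),("top",(372,181)))}
print(fitcyl({c:B[c][0] for c in B},CAP(0),[.611,-.273]))
E
```

```text
t: 5.55
eef_pos: [0.6764, -0.0352, 0.2331]
tool_rot: [0.163, -0.163, 0.688, -0.688]
contact_force: [1.4, 0.5, 0.5]
gripper_width: 0.653
5.55 pos [ 0.6764 -0.0352  0.2331] shift [0.1627 0.0331 0.1843] F [1.4 0.5 0.5] w 0.653
yaw of x,z -153.31 -63.31 ty [-4.e-04 -0.e+00 -1.e+00] q7 -1.28
side [268.0773503  122.31777858] (array([268.44444444, 121.33333333]), 36.0)
top [181.18631072 210.60814373] (array([181.33333333, 210.22222222]), 36.0)
(array([0.52060271, 0.20073834, 0.13677129]), array([-0.14218449,  0.04194299, -0.02323185, -0.14116265]))
(array([ 0.61372388, -0.27328053]), array([ 0.07,  0.49, -0.68,  0.1 ]))
```

View pics/tog.png

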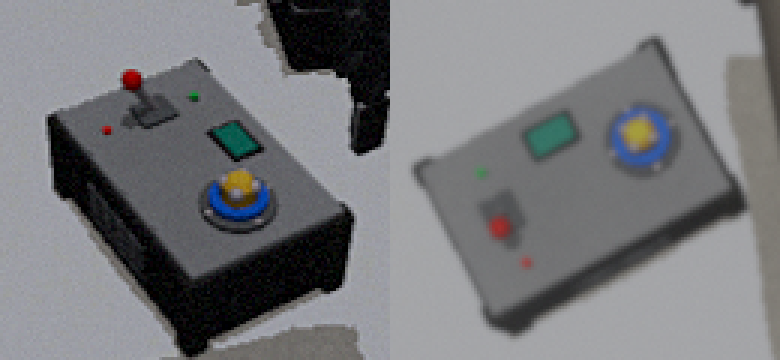

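```bash
python3 -m crank '[{"linear":[0.163,0.0,0.184],"dr":[0,0,0],"hand":0.3},{"linear":[0.163,0.0,0.184],"dr":[0,0,0],"hand":0.3},{"linear":[0.163,0.0,0.184],"dr":[0,0,0],"hand":0.3},{"linear":[0.163,0.0,0.184],"dr":[0,0,0],"hand":0.3},{"linear":[0.163,0.0,0.184],"dr":[0,0,0],"hand":0.3},{"linear":[0.163,0.0,0.184],"dr":[0,0,0],"hand":0.3},{"linear":[0.163,0.0,0.184],"dr":[0,0,0],"hand":0.3},{"linear":[0.163,0.04,0.184],"dr":[0,0,0],"hand":0.3},{"linear":[0.163,0.08,0.184],"dr":[0,0,0],"hand":0.3},{"linear":[0.163,0.1,0.184],"dr":[0,0,0],"hand":0.3}]'; python3 -m crank '[{"linear":[0,0.04,0],"dr":[0,0,0],"hand":0.3},{"linear":[0,0.05,0],"dr":[0,0,0],"hand":0.3},{"linear":[0,0.05,0],"dr":[0,0,0],"hand":0.3}]';python3 go.py .6138 -.2732 .025
```

```text
t: 6.48
eef_pos: [0.6105, -0.2699, 0.1287]
tool_rot: [0.162, -0.165, 0.689, -0.687]
contact_force: [-0.3, 0.2, -1.2]
gripper_width: 0.646
t: 6.73
eef_pos: [0.6101, -0.2695, 0.0795]
tool_rot: [0.161, -0.166, 0.69, -0.686]
contact_force: [-0.6, 0.5, -1.2]
gripper_width: 0.646
6.7333 pos [ 0.6101 -0.2695  0.0795] shift [-0.0019  0.0545  0.0052] F [-0.6  0.5 -1.2] w 0.646
yaw of x,z -153.28 -63.28 ty [-0.0073  0.0028 -1.    ] q7 -0.94
```

```bash
python3 -m crank '[{"linear":[-0.002,0,0.005],"dr":[0,0,0],"hand":0.3},{"linear":[-0.002,0.025,0.005],"dr":[0,0,0],"hand":0.3},{"linear":[-0.002,0.045,0.005],"dr":[0,0,0],"hand":0.3},{"linear":[-0.002,0.052,0.005],"dr":[0,0,0],"hand":0.3},{"linear":[-0.002,0.052,0.005],"dr":[0,0,0],"hand":0.3}]';python3 go.py .6138 -.2732 .025; python3 - <<'E'
from h import *
I={c:bot.read_camera(c) for c in P}
cv2.imwrite("pics/gr.png",np.hstack([cv2.resize(I[c][y:y+100,x:x+100],None,fx=4,fy=4,interpolation=3) for c,x,y in(("side",280,275),("top",325,130))]))
E
```

```text
t: 7.15
eef_pos: [0.6171, -0.2746, 0.0316]
tool_rot: [0.163, -0.163, 0.688, -0.688]
contact_force: [-0.4, 0.2, 0.1]
gripper_width: 0.648
7.15 pos [ 0.6171 -0.2746  0.0316] shift [ 0.0023  0.0066 -0.0028] F [-0.4  0.2  0.1] w 0.648
yaw of x,z -153.31 -63.31 ty [-2.e-04  0.e+00 -1.e+00] q7 -0.95
```

View pics/gr.png

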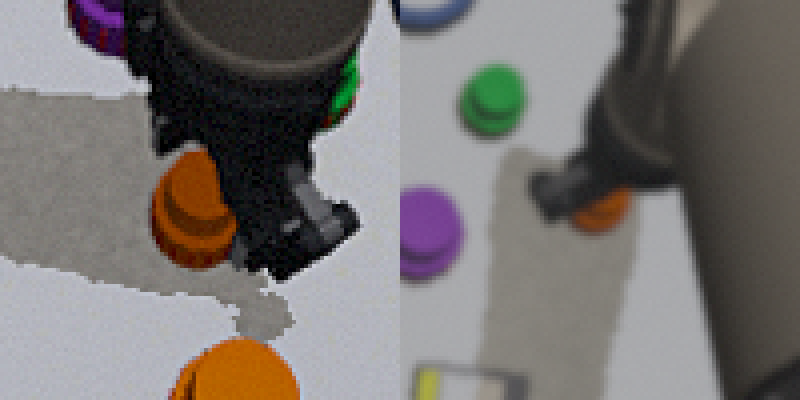

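The cap, at side crop (195,210), sits between the jaws; the fingers are clear of the green and big orange caps. Trimming, then closing.

```bash
python3 -m crank '[{"linear":[0.002,0.006,-0.002],"dr":[0,0,0],"hand":0.3},{"linear":[0.002,0.006,-0.002],"dr":[0,0,0],"hand":-0.2},{"linear":[0.002,0.006,-0.002],"dr":[0,0,0],"hand":-1},{"linear":[0.002,0.006,-0.002],"dr":[0,0,0],"hand":-1},{"linear":[0.002,0.006,-0.002],"dr":[0,0,0],"hand":-1},{"linear":[0.002,0.006,-0.002],"dr":[0,0,0],"hand":-1},{"linear":[0.002,0.006,-0.002],"dr":[0,0,0],"hand":-1}]' 70;python3 go.py .6138 -.2732 .025
```

```text
t: 7.83
eef_pos: [0.6146, -0.2738, 0.0263]
tool_rot: [-0.163, 0.163, -0.688, 0.688]
contact_force: [-0.8, 0.0, 6.1]
gripper_width: 0.374
7.8333 pos [ 0.6146 -0.2738  0.0263] shift [ 0.0005  0.0013 -0.0009] F [-0.8  0.   6.1] w 0.374
yaw of x,z -153.32 -63.32 ty [ 1.1e-03 -5.0e-04 -1.0e+00] q7 -0.95
```

```bash
python3 -m crank '[{"linear":[0,-0.03,0],"dr":[0,0,0],"hand":-1},{"linear":[0,-0.07,0],"dr":[0,0,0],"hand":-1},{"linear":[0,-0.11,0],"dr":[0,0,0],"hand":-1},{"linear":[0,-0.15,0],"dr":[0,0,0],"hand":-1},{"linear":[0,-0.18,0],"dr":[0,0,0],"hand":-1},{"linear":[0,-0.18,0],"dr":[0,0,0],"hand":-1}]';python3 go.py .5982 .0961 .176
```

```text
t: 8.33
eef_pos: [0.6179, -0.2748, 0.2134]
tool_rot: [-0.167, 0.159, -0.686, 0.69]
contact_force: [1.1, 0.4, -0.7]
gripper_width: 0.378
8.3333 pos [ 0.6179 -0.2748  0.2134] shift [-0.1485  0.0356 -0.3406] F [ 1.1  0.4 -0.7] w 0.378
yaw of x,z -153.33 -63.33 ty [ 0.0116 -0.0043 -0.9999] q7 -0.9
```

```bash
python3 -m crank '[{"linear":[-0.15,0,-0.341],"dr":[0,0,0],"hand":-1},{"linear":[-0.15,0,-0.341],"dr":[0,0,0],"hand":-1},{"linear":[-0.15,0,-0.341],"dr":[0,0,0],"hand":-1},{"linear":[-0.15,0,-0.341],"dr":[0,0,0],"hand":-1},{"linear":[-0.15,0,-0.341],"dr":[0,0,0],"hand":-1},{"linear":[-0.15,0,-0.341],"dr":[0,0,0],"hand":-1},{"linear":[-0.15,0,-0.341],"dr":[0,0,0],"hand":-1},{"linear":[-0.15,0,-0.341],"dr":[0,0,0],"hand":-1},{"linear":[-0.15,0,-0.341],"dr":[0,0,0],"hand":-1},{"linear":[-0.15,0,-0.341],"dr":[0,0,0],"hand":-1}]';python3 -m crank '[{"linear":[0,0.02,0],"dr":[0,0,0],"hand":-1},{"linear":[0,0.035,0],"dr":[0,0,0],"hand":-1},{"linear":[0,0.035,0],"dr":[0,0,0],"hand":-1},{"linear":[0,0.035,0],"dr":[0,0,0],"hand":-1}]';python3 go.py .5982 .0961 .176; python3 - <<'E'
from h import *
I={c:bot.read_camera(c) for c in P}
o,R=tool(); z=o["eef_pos"][2]-.0263
for c in P:
    n=proj(c,[*o["eef_pos"][:2],z+.025]); b=blob(I[c],(4,110,40),(22,255,255),n,25); print(c,n,b,modcent(c,CAP(z),o["eef_pos"][:2]))
cv2.imwrite("pics/hov.png",np.hstack([cv2.resize(I[c][y:y+100,x:x+100],None,fx=4,fy=4,interpolation=3) for c,x,y in(("side",255,90),("top",180,130))]))
E
```

```text
t: 9.17
eef_pos: [0.593, 0.11, 0.2055]
tool_rot: [0.168, -0.167, 0.689, -0.685]
contact_force: [0.6, 2.3, -0.1]
gripper_width: 0.368
t: 9.5
eef_pos: [0.5942, 0.098, 0.1694]
tool_rot: [0.162, -0.164, 0.688, -0.688]
contact_force: [0.6, -0.1, -0.8]
gripper_width: 0.372
9.5 pos [0.5942 0.098  0.1694] shift [-0.0027 -0.0066  0.0035] F [ 0.6 -0.1 -0.8] w 0.372
yaw of x,z -153.32 -63.32 ty [-2.3e-03 -5.0e-04 -1.0e+00] q7 -1.54
side [303.84903872 137.26205504] (array([301.64945652, 142.53804348]), 368.0) (array([303.80763041, 138.38612728]), 497.734375)
top [222.81437708 174.35091788] (array([0., 0.]), 0.0) (array([223.34513521, 175.19981519]), 353.58203125)
```

View pics/hov.png

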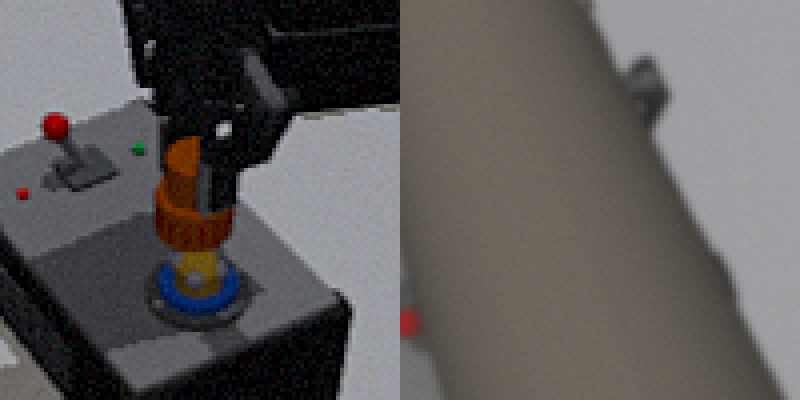

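```bash
python3 -m crank '[{"linear":[-0.002,0,0.003],"dr":[0,0,0],"hand":-1},{"linear":[-0.002,0,0.003],"dr":[0,0,0],"hand":-1},{"linear":[-0.002,0,0.003],"dr":[0,0,0],"hand":-1},{"linear":[-0.002,0,0.003],"dr":[0,0,0],"hand":-1},{"linear":[-0.002,0,0.003],"dr":[0,0,0],"hand":-1},{"linear":[-0.002,0,0.003],"dr":[0,0,0],"hand":-1}]';python3 go.py .5982 .0961 .141; python3 - <<'E'
from h import *
I=bot.read_camera("side");o,R=tool(); z=o["eef_pos"][2]-.0263;xy=o["eef_pos"][:2]
hsv=cv2.cvtColor(I,cv2.COLOR_BGR2HSV)
def ext(lo,hi,rows):
    m=cv2.inRange(hsv,lo,hi)[rows[0]:rows[1],285:325]; 
    return [(rows[0]+i,np.flatnonzero(r)[[0,-1]]+285) for i,r in enumerate(m) if r.sum()>255*8]
print("skirt",ext((3,90,30),(20,255,255),(140,152)))
print("ring",ext((100,90,40),(125,255,255),(156,168)))
for n,c in(("skirt",[(.022,z,z+.026)]),("ring",[(.0235,.099,.102)])):
    p=hullmask("side",c,xy if n=="skirt" else (.5982,.0961))[0]; print(n,p.min(0),p.max(0))
E
```

```text
t: 10.1
eef_pos: [0.5981, 0.0967, 0.1704]
tool_rot: [-0.163, 0.163, -0.688, 0.688]
contact_force: [-0.4, 0.5, -1.1]
gripper_width: 0.378
10.1 pos [0.5981 0.0967 0.1704] shift [0.0002 0.0294 0.0005] F [-0.4  0.5 -1.1] w 0.378
yaw of x,z -153.31 -63.31 ty [ 1.e-04  0.e+00 -1.e+00] q7 -1.54
skirt [(140, array([296, 305])), (141, array([296, 305])), (142, array([296, 314])), (143, array([297, 314])), (144, array([296, 313])), (145, array([295, 313])), (146, array([297, 312])), (147, array([296, 312])), (148, array([296, 313])), (149, array([297, 312])), (150, array([297, 312])), (151, array([299, 310]))]
ring [(159, array([294, 314])), (160, array([294, 314])), (161, array([294, 314])), (162, array([294, 314])), (163, array([295, 313])), (164, array([295, 313])), (165, array([296, 313])), (166, array([296, 312])), (167, array([299, 311]))]
skirt [294.76813 131.05408] [315.15826 153.27489]
ring [293.71198 153.5777 ] [313.9283  168.53046]
```

```bash
python3 -m crank '[{"linear":[0,0.008,0],"dr":[0,0,0],"hand":-1},{"linear":[0,0.016,0],"dr":[0,0,0],"hand":-1},{"linear":[0,0.022,0],"dr":[0,0,0],"hand":-1},{"linear":[0,0.026,0],"dr":[0,0,0],"hand":-1},{"linear":[0,0.026,0],"dr":[0,0,0],"hand":-1}]' 100;python3 go.py .5982 .0961 .1283
```

```text
t: 10.57
eef_pos: [0.5977, 0.0968, 0.1431]
tool_rot: [0.163, -0.164, 0.688, -0.688]
contact_force: [0.3, 0.4, -1.1]
gripper_width: 0.368
10.5667 pos [0.5977 0.0968 0.1431] shift [-0.0002  0.0148  0.0009] F [ 0.3  0.4 -1.1] w 0.368
yaw of x,z -153.3 -63.3 ty [-1.4e-03  1.0e-04 -1.0e+00] q7 -1.55
```

```bash
for i in 1; do python3 -m crank '[{"linear":[0,0.002,0],"dr":[0,0,0],"hand":-1},{"linear":[0,0.004,0],"dr":[0,0,0],"hand":-1},{"linear":[0,0.005,0],"dr":[0,0,0],"hand":-1},{"linear":[0,0.005,0],"dr":[0,0,0],"hand":-1}]'; done; python3 -m crank '[{"linear":[0,0.001,0],"dr":[0,0,0],"hand":-1},{"linear":[0,0.003,0],"dr":[0,0,0],"hand":-1},{"linear":[0,0.003,0],"dr":[0,0,0],"hand":-1}]'; python3 go.py .5982 .0961 .1283
```

```text
t: 10.9
eef_pos: [0.5993, 0.0978, 0.1408]
tool_rot: [0.165, -0.162, 0.688, -0.688]
contact_force: [-0.3, 2.5, 5.6]
gripper_width: 0.369
t: 11.15
eef_pos: [0.5994, 0.0979, 0.138]
tool_rot: [0.165, -0.162, 0.688, -0.688]
contact_force: [-0.2, 1.7, 5.2]
gripper_width: 0.367
11.15 pos [0.5994 0.0979 0.138 ] shift [0.0019 0.0097 0.0011] F [-0.2  1.7  5.2] w 0.367
yaw of x,z -153.28 -63.28 ty [ 0.0033  0.0015 -1.    ] q7 -1.55
```

```bash
python3 -m crank '[{"linear":[0,0.002,0],"dr":[0,0,0],"hand":-1},{"linear":[0,0.003,0],"dr":[0,0,0],"hand":-1},{"linear":[0,0.003,0],"dr":[0,0,0],"hand":-1}]'; python3 -m crank '[{"linear":[0,0.002,0],"dr":[0,0,0],"hand":-1},{"linear":[0,0.003,0],"dr":[0,0,0],"hand":-1},{"linear":[0,0.003,0],"dr":[0,0,0],"hand":-1}]'; python3 -m crank '[{"linear":[0,0.002,0],"dr":[0,0,0],"hand":-1},{"linear":[0,0.002,0],"dr":[0,0,0],"hand":-1},{"linear":[0,0.002,0],"dr":[0,0,0],"hand":-1}]'; python3 go.py .5982 .0961 .1283
```

```text
t: 11.4
eef_pos: [0.5985, 0.0975, 0.1332]
tool_rot: [0.164, -0.163, 0.688, -0.688]
contact_force: [1.9, 3.7, -4.4]
gripper_width: 0.364
t: 11.65
eef_pos: [0.598, 0.0969, 0.1296]
tool_rot: [0.163, -0.163, 0.688, -0.688]
contact_force: [2.9, 3.2, -5.4]
gripper_width: 0.369
t: 11.9
eef_pos: [0.5983, 0.0968, 0.1284]
tool_rot: [0.163, -0.163, 0.688, -0.688]
contact_force: [2.7, 4.1, -1.7]
gripper_width: 0.365
11.9 pos [0.5983 0.0968 0.1284] shift [0.0004 0.0001 0.0006] F [ 2.7  4.1 -1.7] w 0.365
yaw of x,z -153.31 -63.31 ty [ 4.e-04  2.e-04 -1.e+00] q7 -1.56
```

Clicked through (the upward force turned into a pull). Now pressing the seal.

```bash
python3 -m crank '[{"linear":[-0.001,0.001,0],"dr":[0,0,0],"hand":-1},{"linear":[-0.001,0.002,0],"dr":[0,0,0],"hand":-1},{"linear":[-0.001,0.003,0],"dr":[0,0,0],"hand":-1},{"linear":[-0.001,0.003,0],"dr":[0,0,0],"hand":-1}]'; python3 -m crank '[{"linear":[0,0.001,0],"dr":[0,0,0],"hand":-1},{"linear":[0,0.002,0],"dr":[0,0,0],"hand":-1},{"linear":[0,0.002,0],"dr":[0,0,0],"hand":-1}]'; python3 -m crank '[{"linear":[0,0.001,0],"dr":[0,0,0],"hand":-1},{"linear":[0,0.002,0],"dr":[0,0,0],"hand":-1},{"linear":[0,0.002,0],"dr":[0,0,0],"hand":-1}]'; python3 go.py .5982 .0961 .1283
```

```text
t: 12.23
eef_pos: [0.599, 0.097, 0.1261]
tool_rot: [-0.163, 0.163, -0.688, 0.688]
contact_force: [-1.9, 1.7, 7.8]
gripper_width: 0.367
t: 12.48
eef_pos: [0.5991, 0.097, 0.1253]
tool_rot: [-0.163, 0.163, -0.688, 0.688]
contact_force: [-4.9, 0.7, 14.8]
gripper_width: 0.367
t: 12.73
eef_pos: [0.5993, 0.0971, 0.125]
tool_rot: [-0.163, 0.163, -0.688, 0.689]
contact_force: [-9.1, 0.1, 27.0]
gripper_width: 0.361
12.7333 pos [0.5993 0.0971 0.125 ] shift [ 0.0014 -0.0033  0.0004] F [-9.1  0.1 27. ] w 0.361
yaw of x,z -153.33 -63.33 ty [ 0.0012 -0.0011 -1.    ] q7 -1.56
```

```bash
python3 -m crank '[{"linear":[0.001,-0.001,0],"dr":[0,0,0],"hand":-1},{"linear":[0.001,-0.001,0],"dr":[0,0,0],"hand":-1},{"linear":[0.001,-0.001,0],"dr":[0,0,0],"hand":-1},{"linear":[0.001,-0.001,0],"dr":[0,0,0],"hand":-1},{"linear":[0.001,-0.001,0],"dr":[0,0,0],"hand":-1},{"linear":[0.001,-0.001,0],"dr":[0,0,0],"hand":-1},{"linear":[0.001,-0.001,0],"dr":[0,0,0],"hand":-1},{"linear":[0.001,-0.001,0],"dr":[0,0,0],"hand":-1}]'; python3 go.py .5982 .0961 .1283;  python3 - <<'E'
from h import *
I=bot.read_camera("side"); cv2.imwrite("pics/fin.png",np.hstack([cv2.resize(I[90:190,255:355],None,fx=4,fy=4,interpolation=3),cv2.resize(I[230:405,200:375],(400,400),interpolation=3)]))
print(bot.get_obs()["contact_force"].round(1))
E
```

```text
t: 13.4
eef_pos: [0.5991, 0.0969, 0.1252]
tool_rot: [-0.164, 0.162, -0.688, 0.688]
contact_force: [-5.2, 0.9, 18.6]
gripper_width: 0.366
13.4 pos [0.5991 0.0969 0.1252] shift [ 0.0011 -0.0031  0.0004] F [-5.2  0.9 18.6] w 0.366
yaw of x,z -153.32 -63.32 ty [ 2.6e-03 -1.0e-04 -1.0e+00] q7 -1.56
[-5.6  1.6 18.8]
```

View pics/fin.png

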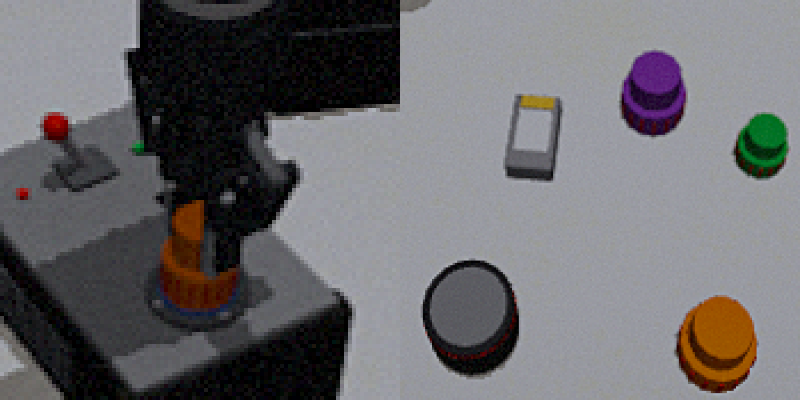

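The cap is seated on the seal (side crop (200,285)), the toggle is off at (56,127), and the lens, battery and other caps are where they were.

```bash
python3 -c "
from station import bot
print(bot.hand_in()); print(bot.get_obs()['contact_force'])"
```

```text
the job is handed in; nothing more can be done
None
the job is handed in; nothing more can be done
```

The red toggle is off, and the small orange cap is clicked onto the brass stud. I handed in with the arm still gripping the cap and pressing it down.

- **Toggle:** I flipped it first. Both cameras showed the ball over on the vented-front side, and the final side picture still showed it there.
- **Cap:** as it went past the sprung balls, the force on the tool changed from about 5 N resisting to about 5 N pulling the cap in. The tool then reached the height expected for home.
- **Press:** my last reading, at about 13.4 s, was about 19 N downward. The tool was about 3 mm below home, so the seal should be at or near its rigid stop. The press peaked at 27 N before I eased it by 1 mm.
- **Other things:** in the last side picture the lens, the battery and the other caps looked untouched.

About 5 N of sideways force remained at the end, because the grip is slightly off-centre. The top camera was blocked by the arm while I fitted the cap, so I checked that part only with the side camera and the force readings. No reading was available after hand-in.

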